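Fit the spacer sleeve to the mixer drive and hold its recessed reset button

TASK

Slide the taller of the two spacer sleeves over the mixer drive's upright spindle until it sits fully down on the flange, and let go of it. Then take the stylus out of its stand, reach its thin end through the small round hole in the top of the drive, and hold the recessed reset button there fully down; finish while still gripping the stylus and holding the button down. Leave the shorter sleeve where it is.

Things in the scene. Friction and masses are not known exactly. Their poses are not given: they have to be found in the camera images.
- drive: mixer drive, a low flat box with a grey base and a white top, 130 (its x) x 200 (its y) x 60 mm, fixed to the bench; top face 60 mm above the bench. Origin: centre of its underside; z up, +y towards the spindle's end. At its -x side, on top, stand the spindle (at +y) and the hole (at -y); a black display and three grey keys, all flat, lie on the +x side
- spindle_seat (a point): centre of the top of the dark flange (30 mm across, 4 mm thick) on which the sleeve must sit, 64 mm above the bench. The steel spindle, 12 mm thick, rises 48 mm above this point; its top 7 mm taper to 6 mm. In the drive's frame at (-20, 55, 64) mm; axes as the drive's
- aperture (a point): centre of the mouth of the round hole, 12 mm across, in the drive's top face (60 mm above the bench). In the drive's frame at (-20, -60, 60) mm. The hole goes straight down; the top of the button, a black plunger 10 mm across, waits 18 mm below the mouth; axes as the drive's
- reset_button (a joint): how far the recessed button is pressed, in m: 0 = up, 0.005 = fully down against its stop; it moves straight down; the spring takes about 2 N to start and 4.5 N fully down, and pushes the button up again when let go
- tall_sleeve: the taller spacer sleeve: plain aluminium ring, 32 mm outside, 15 mm bore, 36 mm tall, about 50 g, standing on the bench, bore upright. Origin: centre of its underside; z along the bore
- short_sleeve: the shorter spacer sleeve: the same but 20 mm tall, standing on the bench; origin: centre of its underside. Not needed
- stylus: stylus standing upright in its stand, thin end down: a steel rod 6 mm thick and 45 mm long (slightly tapered tip) below a round black handle 16 mm thick and 60 mm long; 105 mm in all, about 35 g. Origin: centre of the tip of the thin end; z along it towards the handle. In the stand the tip is 5 mm and the handle 50 to 110 mm above the bench
- stylus_stand: grey block 56 x 56 x 50 mm on a 70 x 70 x 3 mm steel foot, fixed to the bench, with an upright hole 10 mm across and 47 mm deep in the middle of its top; the stylus's rod hangs in it with the handle's lower end resting on the block. Origin: centre of its underside

How it is judged:
By the outcome, as a careful person would: the job done as asked, in the order asked, and still so for the second after the job is handed in, while the arm keeps its last pose, push and grip.
It also fails if it takes over 51 s, if anything falls off the work surface, if the arm or the gripper's body presses on something with over 40 N, if the wrist force passes 120 N, or if a joint passes its speed limit or range.

ROBOT

A 6-joint arm with a two-finger parallel gripper is mounted at the origin on a cart in front of the work surface, level with it; the furniture and walls round the work are solid. World frame = base frame: x ahead of the robot, y to its left, z up, the work surface at z = 0. Lengths are in m, angles in rad, forces in N, time in s.
With the tool pointing down it reaches from about 0.25 to 0.775 m from the base axis. Payload 4 kg.
Tool frame: the origin (TCP) lies on the centre line of the jaws, within the pads' length; the fingertips stand 25 mm ahead of it and the grasp point (between the pads) lies 6 mm ahead of it; z points along the fingers, y is the line along which they close (so a half turn about z gives the same grasp; the last joint's range is limited). The gripper opens to 94 mm and grips with 3 to 60 N. Pads are 16 mm wide; open, the fingers measure 119 mm over their backs; the gripper's body (75 mm by 177 mm) begins 78 mm behind the grasp point.
Start: joints at [-1.24, 0.087, 1.371, -0, 1.684, -0.103], TCP at [0.231, -0.499, 0.192] pointing down, gripper open.
Joint ranges: [-3.1, 3.1], [-0.76, 2.03], [0.27, 2.55], [-1.08, 4.22], [0.17, 2.65], [-2.57, 2.57]. Speed limits (rad/s): [2.79, 2.79, 3.14, 3.14, 3.14, 3.14].

INTERFACE

Orientations are given as [roll, pitch, yaw] about the fixed x, y, z axes, in that order (R = Rz(yaw) Ry(pitch) Rx(roll)).
In Python, from bench import sensors, optics, ticket gives the robot as it stands.
- The arm moves only by the tool send_rows, never from a script. Its argument "rows" is a list of rows, each a list of 6 numbers: the shift along the world's x, y, z in mm, then the turn, a rotation vector about the world's x, y, z in rad. In form: [[x, y, z, wx, wy, wz], ...]. A call has 1 to 8 rows; each row shifts and turns the commanded pose from where the row before left it; what a row does not reach is not made up. A row lasts 1/12 s, in which the tool goes at most 41.7 mm and 7.16 degrees, less where a joint would pass 70% of its speed; a pose out of reach is approached as far as the arm can. A call is refused whole if a number of a shift passes 41.7 or a number of a turn 0.125, either way. A call with a gripper value outside its range is refused whole. "grip" is the finger opening in mm, from 0 to 94, set as the call begins (left out, the last holds). The fingers move at their own pace and stop on an object; the grip force is fixed at half the most. Time passes only in rows, so rows that do not move let the fingers close. It gives the time, the measured TCP pose, the force, the opening and the grip force at its end, in the units of the state.
- sensors.get_obs(): the state, without advancing time (a new reading comes with each control period).
- optics.snapshot(name): name is "scene" or "side" or "wrist"; returns the picture (400x640x3 uint8, red, green, blue); there is no depth.
- optics.camera_model(name): a dict with "vertical_fov" (degrees; the focal length in pixels is half the picture's height over the tangent of half this angle, whatever the lens; pixels are square), "cx", "cy" (the principal point, pixels), "R" (3x3) and "t" (3): a world point X has camera coordinates R X + t. Camera axes: x right, y down, z forward; pixel columns grow to the right and rows downward; lengths in m; the calibration is good to about 2 mm. A picture is of the moment at which its call begins: read the wrist's pose just before it. camera_model takes no time and is no camera call; for the wrist camera it gives the pose at the moment of the call.
- ticket.close_job(): hands the job in; it is judged then, once.
The state is a dict: "time": time; "joint_positions": joint angles; "qvel": joint speeds; "joint_torque": joint torques, N m; "tool_pos": TCP position; "ee_rot": TCP orientation; "wrist_force": force on the tool from outside, world axes, zero at the start; "wrist_torque": the same for the moment, N m; "width": finger opening in m; "finger_force": force on a finger pad.
Only numpy, scipy, OpenCV 4.12 (cv2) and the standard library are available. Lean on these libraries where they do the work, as an engineer would, in place of code of your own. Each camera call takes 0.05 s, during which the arm holds its last target. There are 200 camera calls.

## Working session

There is one attempt and no reset: what is moved stays moved. The work goes in short steps, Python scripts to look and compute and a tool call to move; the robot and the scene stay as the last step left them, time stands still between calls to the robot, and variables do not carry over. Pictures are saved under pics/ and viewed, at most 10 in all, crops included, and the job is handed in when it is done.

Besides the shell and the picture viewer there is one more tool, called as a command line: name --pt "numbers of a row" for each row, then --argument value for the rest. send_rows: Moves the arm, as the interface text tells. Its arguments: {"type":"object","properties":{"rows":{"type":"array"},"grip":{"type":"number"}},"required":["rows"]}

```bash
mkdir -p pics; ls
cat > h.py <<'E'
import numpy as np, cv2
from bench import sensors, optics, ticket
def snap(n,f):
    m=optics.camera_model(n); im=optics.snapshot(n); cv2.imwrite('pics/'+f,im[:,:,::-1]); np.save('pics/'+f[:-4]+'.npy',im); np.savez('pics/'+f[:-4]+'.npz',**m)
    return im,m
def F(m): return 200/np.tan(np.radians(float(m['vertical_fov']))/2)
def ray(m,u,v):
    R=np.array(m['R']);t=np.array(m['t']);d=R.T@np.array([(u-m['cx'])/F(m),(v-m['cy'])/F(m),1.]);return -R.T@t,d
def onz(m,u,v,z):
    c,d=ray(m,u,v);return c+d*(z-c[2])/d[2]
def proj(m,X):
    p=np.array(m['R'])@np.array(X)+np.array(m['t']);return p[:2]/p[2]*F(m)+[float(m['cx']),float(m['cy'])]
E
python3 - <<'E'
from h import *
for n in ['scene','side']:
    im,m=snap(n,n+'0.png'); print(n,m)
a=np.hstack([np.load('pics/scene0.npy')])
print(sensors.get_obs())
E
```

```text
pics
scene {'vertical_fov': 43.60565650672841, 'cx': 316.5319275908054, 'cy': 207.12523458811918, 'R': array([[ 0.82037674, -0.57181471, -0.00315146],
       [-0.26796581, -0.37956751, -0.8855071 ],
       [ 0.5051498 ,  0.72729392, -0.46461515]]), 't': array([-0.44883722,  0.19955945,  1.190514  ])}
side {'vertical_fov': 57.698005049998685, 'cx': 316.2872969411018, 'cy': 200.60471614287934, 'R': array([[-0.84843559, -0.52920168, -0.01013093],
       [-0.34544225,  0.56812479, -0.74692963],
       [ 0.40103204, -0.63022203, -0.66482591]]), 't': array([0.43676784, 0.24810243, 0.77169616])}
{'time': 0.1, 'joint_positions': array([-1.24006193e+00,  8.78918270e-02,  1.37205457e+00, -1.41711262e-05,
        1.68359013e+00, -1.03054291e-01]), 'qvel': array([ 0.00020745, -0.00171597, -0.00374048,  0.00105938,  0.0005173 ,
        0.00052723]), 'joint_torque': array([ 2.87430237e-03, -3.41250587e+01, -3.03301978e+01,  7.20877480e-02,
        3.05026013e-02, -9.05659863e-05]), 'tool_pos': array([ 0.23102151, -0.49857536,  0.19044   ]), 'ee_rot': array([-3.13965765e+00, -1.85960256e-04,  4.33786929e-01]), 'wrist_force': array([ 0.27461269,  0.48873047, -0.40097053]), 'wrist_torque': array([-6.82891874e-03,  4.16779660e-05,  2.46670333e-02]), 'finger_force': 0.0, 'width': 0.09410946513094931}
```

View pics/scene0.png

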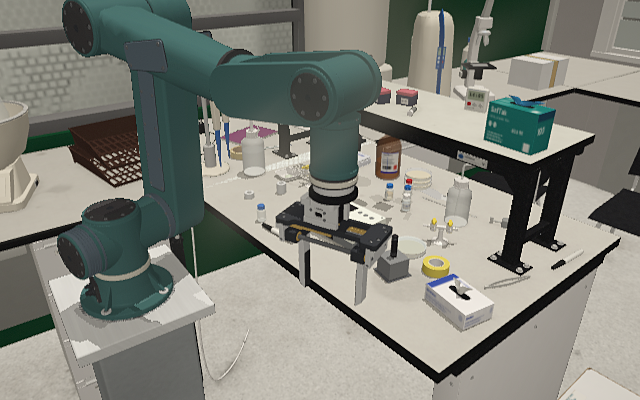

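View pics/side0.png

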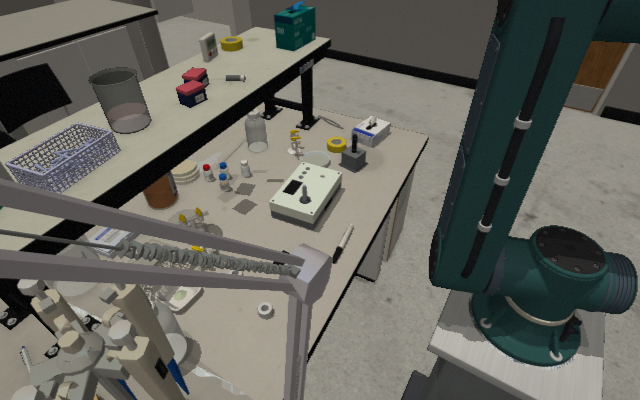

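Side view: drive around (307,192), spindle (304,193), stand with stylus (353,157), a sleeve at (265,310). Scene view: two small rings near (281,186) and (249,195); the arm hides the drive.

Run:
```python
from h import *
a=np.load('pics/scene0.npy');b=np.load('pics/side0.npy')
c=lambda i,x,y,w,h,s:cv2.resize(i[y:y+h,x:x+w],None,fx=s,fy=s,interpolation=cv2.INTER_CUBIC)
A=c(a,230,165,100,75,4);B=c(b,230,110,200,150,4);C=c(b,230,270,100,75,4)
cv2.imwrite('pics/z1.png',np.vstack([np.hstack([A,C]),cv2.resize(B,(800,600))[150:450]])[:,:,::-1])
for n,pts in dict(scene0=[(281,186,.03),(249,195,.03),(393,277,0),(394,238,.11)],side0=[(265,311,.03),(353,167,0),(354,136,.11),(304,203,.06),(305,186,.112)]).items():
    m=np.load(f'pics/{n}.npz')
    for u,v,z in pts: print(n,u,v,onz(m,u,v,z).round(3))
```

```text
scene0 281 186 [0.57  0.236 0.03 ]
scene0 249 195 [0.453 0.237 0.03 ]
scene0 393 277 [ 0.554 -0.321  0.   ]
scene0 394 238 [ 0.553 -0.315  0.11 ]
side0 265 311 [0.461 0.287 0.03 ]
side0 353 167 [ 0.556 -0.291  0.   ]
side0 354 136 [ 0.563 -0.298  0.11 ]
side0 304 203 [ 0.557 -0.008  0.06 ]
side0 305 186 [ 0.558 -0.016  0.112]
```

View pics/z1.png

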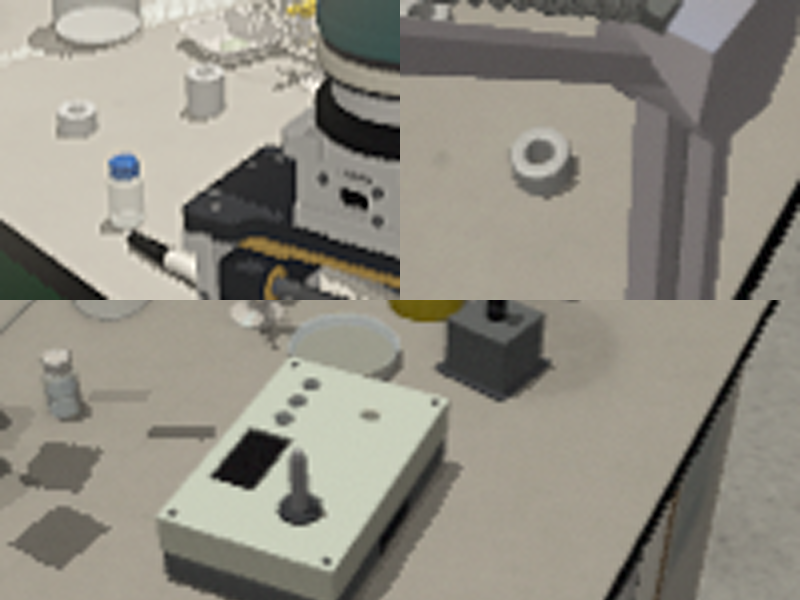

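Crop: tall sleeve top is at scene px ≈(281,183), short at (249,191); short in side ≈(265,308); hole in side ≈(322.5,176), spindle top (304,186); stand top ≈(354,149). The grey arm in the side view's foreground hides the tall sleeve.

Run:
```python
from h import *
s=np.load('pics/scene0.npz');d=np.load('pics/side0.npz')
for m in (s,d): print('cam',-m['R'].T@m['t'])
print('hole',onz(d,322.5,176.3,.06),'sptop',onz(d,304.2,186,.112),'spbase',onz(d,305,201.5,.064))
print('tall',onz(s,281.2,183,.036),'short',onz(s,249,191,.02),onz(d,265.2,308.5,.02))
# drive corners from white top in side: crop->px
for x,y in [(290,362),(447,403),(330,600),(160,518)]: print(onz(d,230+x/4,110+(y-150)/4,.06))
w,m=snap('wrist','w0.png'); print(m)
c,dd=ray(s,281.2,183); 
X=onz(s,281.2,183,.036);print('tall in side',proj(d,X))
b=np.load('pics/side0.npy');x,y=proj(d,X).astype(int);
print('lamp joint (310,275) heights:',[onz(d,310,275,z).round(2) for z in (.2,.4,.6)], [proj(s,onz(d,310,275,z)).round() for z in (.0,.2,.3,.4,.5,.6)])
```

```text
cam [-0.17969718 -1.04675903  0.72842766]
cam [0.14679955 0.57652506 0.70278352]
hole [ 0.57494638 -0.13138669  0.06      ] sptop [ 0.5594773  -0.01520347  0.112     ] spbase [ 0.55570873 -0.01050783  0.064     ]
tall [0.57585711 0.24398985 0.036     ] short [0.47563751 0.28149071 0.02      ] [0.46896697 0.27813863 0.02      ]
[ 0.66033598 -0.15592208  0.06      ]
[ 0.53457977 -0.17269142  0.06      ]
[0.49913405 0.04180631 0.06      ]
[0.63667008 0.03582482 0.06      ]
{'vertical_fov': 66.3489337386132, 'cx': 317.84460101175796, 'cy': 201.40258931870514, 'R': array([[ 0.42007948, -0.90748276, -0.00287622],
       [-0.87632756, -0.40647687,  0.25850834],
       [-0.23576098, -0.10607354, -0.96600474]]), 't': array([-0.54743327, -0.02632494,  0.39307129])}
tall in side [236.49737911 271.42068833]
lamp joint (310,275) heights: [array([0.36, 0.27, 0.2 ]), array([0.27, 0.39, 0.4 ]), array([0.19, 0.51, 0.6 ])] [array([262., 216.]), array([212., 148.]), array([186., 112.]), array([160.,  75.]), array([132.,  37.]), array([104.,  -2.])]
```

View pics/w0.png

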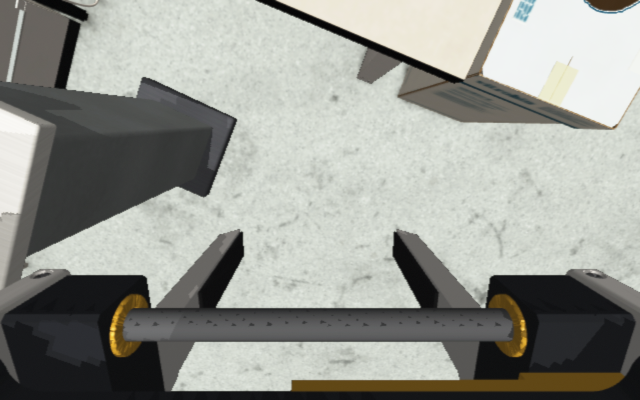

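send_rows --pt "0 20 30 0 0 0" --pt "14 36 10 0 0 0" --pt "14 36 10 0 0 0" --pt "14 36 10 0 0 0" --pt "14 36 10 0 0 0" --pt "14 36 10 0 0 0" --pt "14 36 10 0 0 0" --pt "14 36 10 0 0 0"

```text
time: 0.82
tool_pos: [0.3292, -0.2252, 0.2918]
ee_rot: [3.142, -0.0, 0.433]
wrist_force: [0.5, -1.6, -0.4]
width: 0.0944
finger_force: 0.0
```

send_rows --pt "14 36 0 0 0 0" --pt "14 36 0 0 0 0" --pt "14 36 0 0 0 0" --pt "14 36 0 0 0 0" --pt "14 36 0 0 0 0" --pt "14 36 0 0 0 0" --pt "14 36 0 0 0 0" --pt "14 36 0 0 0 0"

```text
time: 1.48
tool_pos: [0.4413, 0.063, 0.2914]
ee_rot: [3.141, -0.0, 0.434]
wrist_force: [0.2, -0.3, 0.9]
width: 0.0938
finger_force: 0.0
```

Run:
```python
from h import *
w,m=snap('wrist','w1.png');s,sm=snap('scene','scene1.png')
o=sensors.get_obs();print(o['time'],o['tool_pos'],o['ee_rot'],'camc',-m['R'].T@m['t'],m['R'])
print('tall in wrist',proj(m,[.576,.244,.036]))
cv2.imwrite('pics/v1.png',np.hstack([cv2.resize(w,(400,250)),cv2.resize(s,(400,250))])[:,:,::-1])
cv2.imwrite('pics/v1.png',np.vstack([cv2.resize(w,(480,300)),cv2.resize(s,(480,300))])[:,:,::-1])
for u,v in [(508,265),(213,168),(254,172),(388,176)]: print(onz(sm,u,v,0).round(3))
```

```text
1.5833 [0.44161971 0.06551179 0.29033528] [-3.13915315e+00  9.96473944e-04  4.42168237e-01] camc [0.50964569 0.09618478 0.4858556 ] [[ 4.20404307e-01 -9.07336660e-01 -6.35998436e-04]
 [-8.76381854e-01 -4.06243074e-01  2.58691729e-01]
 [-2.34978859e-01 -1.08197740e-01 -9.65959722e-01]]
tall in wrist [237.41652653  23.31106069]
[ 0.831 -0.452  0.   ]
[0.478 0.569 0.   ]
[0.584 0.449 0.   ]
[0.956 0.142 0.   ]
```

View pics/v1.png

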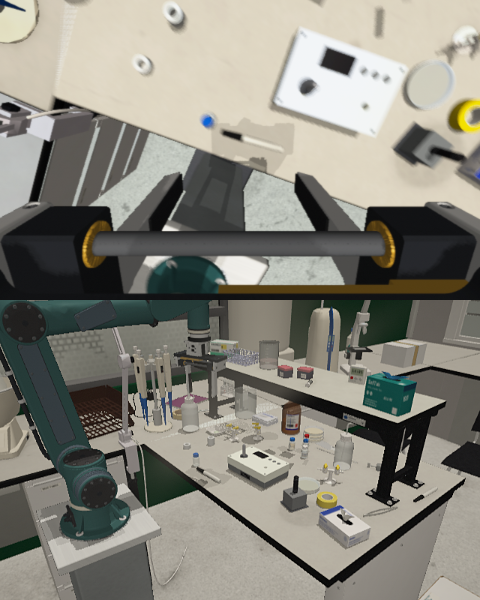

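Wrist view shows all: tall sleeve ≈(231,19), short ≈(189,84), spindle/flange ≈(411,115), hole ≈(487,141), stand ≈(562,190). The lamp post lies well to the left near the bench edge, its arms leading away. Now refine with masks.

Run:
```python
from h import *
m=dict(np.load('pics/w1.npz'));w=np.load('pics/w1.npy');g=cv2.cvtColor(w,cv2.COLOR_RGB2GRAY)
hsv=cv2.cvtColor(w,cv2.COLOR_RGB2HSV)
print('px vals drive',w[70,400],w[100,500],'bench',w[60,300],'hole',w[138:145,487],'sleeve',w[19,231],w[19,240])
# drive top: bluish white vs warm bench
b=w.astype(int);mask=((b[...,0]-b[...,2]<10)&(g>170)).astype(np.uint8)*255
cs,_=cv2.findContours(mask,cv2.RETR_EXTERNAL,cv2.CHAIN_APPROX_SIMPLE)
c=max(cs,key=cv2.contourArea);q=cv2.approxPolyDP(c,0.03*cv2.arcLength(c,True),True)[:,0]
P=[onz(m,*p,.06)[:2] for p in q];print('drive',q.tolist(),np.round(P,4).tolist(),[np.linalg.norm(P[i]-P[i-1]).round(4) for i in range(len(P))])
def blobs(x0,y0,x1,y1,thr,z,inv=False):
    s=(g[y0:y1,x0:x1]<thr).astype(np.uint8)
    n,l,st,ce=cv2.connectedComponentsWithStats(s)
    for i in range(1,n):
        if st[i,4]>8: print('  ',st[i].tolist(),(ce[i]+[x0,y0]).round(1),onz(m,*(ce[i]+[x0,y0]),z).round(4))
print('hole');blobs(475,130,500,152,150,.06)
print('spindle');blobs(385,95,440,140,150,.064)
print('sleeves');
for x0,y0,x1,y1,z in [(210,0,255,40,.036),(170,65,210,102,.02)]: print('-');blobs(x0,y0,x1,y1,130,z)
cv2.imwrite('pics/z2.png',np.vstack([np.hstack([cv2.resize(w[a:a+60,b:b+80],(400,300),interpolation=2) for a,b in r]) for r in [[(0,190),(85,370)],[(120,450),(150,550)]]])[:,:,::-1])
```

```text
px vals drive [242 245 247] [141 141 138] bench [222 214 195] hole [[190 193 185]
 [169 171 163]
 [152 154 143]
 [127 126 112]
 [133 131 115]
 [156 155 138]
 [173 174 159]] sleeve [146 145 139] [215 217 212]
drive [[400, 36], [367, 137], [499, 182], [543, 91]] [[0.6451, 0.0453], [0.5168, 0.0259], [0.5398, -0.1724], [0.6666, -0.1567]] [np.float64(0.2031), np.float64(0.1298), np.float64(0.1996), np.float64(0.1278)]
hole
   [10, 10, 4, 4, 9] [486.4 141.7] [ 0.5799 -0.1253  0.06  ]
spindle
   [15, 12, 21, 19, 288] [409.3 115.7] [ 0.565  -0.0117  0.064 ]
sleeves
-
   [17, 13, 6, 7, 34] [229.6  16.1] [0.5796 0.2563 0.036 ]
   [18, 19, 19, 20, 125] [238.8  31.8] [0.5673 0.2387 0.036 ]
-
```

View pics/z2.png

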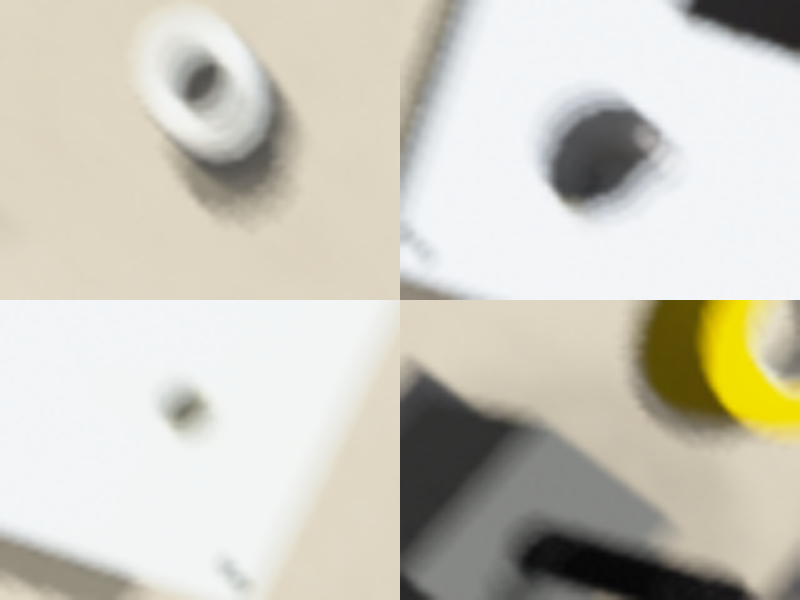

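Pictures are motion-blurred, positions good to ~1 cm. Moving above the tall sleeve and settling for a sharp look.

send_rows --pt "22 30 -15 0 0 0" --pt "22 30 -15 0 0 0" --pt "22 30 -15 0 0 0" --pt "22 30 -15 0 0 0" --pt "22 30 -15 0 0 0" --pt "20 30 -15 0 0 0" --pt "0 0 0 0 0 0" --pt "0 0 0 0 0 0" --grip 64

```text
time: 2.25
tool_pos: [0.5706, 0.2406, 0.1977]
ee_rot: [-3.141, 0.007, 0.435]
wrist_force: [0.2, -0.5, 0.7]
width: 0.064
finger_force: 0.0
```

send_rows --pt "0 0 0 0 0 0" --pt "0 0 0 0 0 0" --pt "0 0 0 0 0 0" --pt "0 0 0 0 0 0"

```text
time: 2.58
tool_pos: [0.5713, 0.2399, 0.2037]
ee_rot: [3.141, -0.003, 0.432]
wrist_force: [1.3, 0.7, -0.2]
width: 0.0635
finger_force: 0.0
```

Run:
```python
from h import *
w,m=snap('wrist','w2.png')
o=sensors.get_obs();print(o['time'],o['tool_pos'],o['ee_rot'],o['qvel'].round(3),o['wrist_force'])
p=o['tool_pos'];print('tcp on .036',proj(m,[p[0],p[1],.036]))
```

```text
2.6333 [0.5712622  0.24006437 0.2033008 ] [ 3.14106052e+00 -2.66404137e-03  4.32633331e-01] [ 0.007  0.009  0.002  0.     0.    -0.001] [ 0.21516977 -0.7964075  -0.02588252]
tcp on .036 [318.96682825 185.07153038]
```

View pics/w2.png

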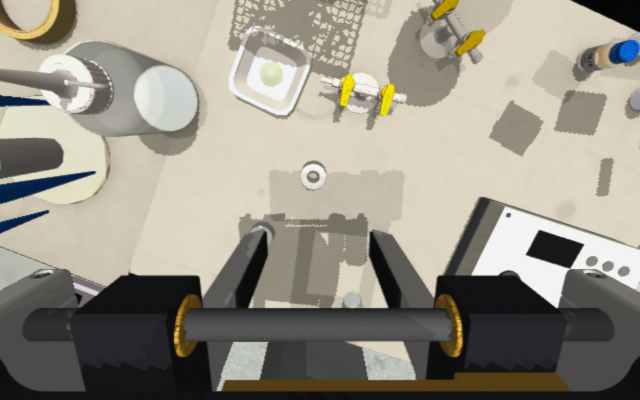

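Sharp view: tall sleeve at (313,176), TCP axis at (319,185); short sleeve ~(262,230) beyond the left finger; bottle well clear.

Run:
```python
from h import *
m=dict(np.load('pics/w2.npz'));w=np.load('pics/w2.npy').astype(int)
x0,y0=293,156;c=w[y0:y0+42,x0:x0+42]
mask=((c[...,0]-c[...,2]<14)&(c.sum(2)>540)).astype(np.uint8)
cs,_=cv2.findContours(mask,cv2.RETR_EXTERNAL,cv2.CHAIN_APPROX_NONE);k=max(cs,key=cv2.contourArea)
e=cv2.fitEllipse(cv2.convexHull(k));print('rim',e)
u=np.array(e[0])+[x0,y0];P=onz(m,*u,.036);print(u,P,onz(m,u[0]+e[1][1]/2,u[1],.036)-P)
d=((c.sum(2)<450)).astype(np.uint8);n,l,st,ce=cv2.connectedComponentsWithStats(d);print(st.tolist(),(ce+[x0,y0]).tolist())
p=sensors.get_obs()['tool_pos'];print('move mm',(P-p)*1000)
```

```text
rim ((19.783924102783203, 20.19295883178711), (24.860883712768555, 25.21396827697754), 115.29337310791016)
[312.7839241  176.19295883] [0.57801295 0.2513533  0.036     ] [ 0.00633164 -0.01372649  0.        ]
[[0, 0, 42, 42, 1607], [10, 5, 23, 10, 62], [14, 15, 12, 12, 85], [13, 32, 5, 2, 6], [23, 33, 2, 1, 2], [19, 34, 2, 1, 2]] [[313.54075917859365, 176.89732420659615], [314.06451612903226, 163.59677419354838], [312.67058823529413, 176.9294117647059], [307.8333333333333, 188.66666666666666], [316.5, 189.0], [312.5, 190.0]]
move mm [   6.75074729   11.28893171 -167.30080009]
```

send_rows --pt "7 11 -20 0 0 0" --pt "0 0 -35 0 0 0" --pt "0 0 -35 0 0 0" --pt "0 0 -35 0 0 0" --pt "0 0 -25 0 0 0" --pt "0 0 -10 0 0 0" --pt "0 0 0 0 0 0" --pt "0 0 0 0 0 0"

```text
time: 3.3
tool_pos: [0.5788, 0.2519, 0.0428]
ee_rot: [3.141, -0.001, 0.434]
wrist_force: [1.0, -0.9, 0.2]
width: 0.0643
finger_force: 0.0
```

send_rows --pt "0 0 0 0 0 0" --pt "0 0 0 0 0 0" --pt "0 0 0 0 0 0"

```text
time: 3.55
tool_pos: [0.5797, 0.2524, 0.0442]
ee_rot: [3.141, -0.004, 0.434]
wrist_force: [0.1, 0.0, 0.4]
width: 0.0645
finger_force: 0.0
```

send_rows --pt "-1 -1 -10 0 0 0" --pt "0 0 0 0 0 0" --pt "0 0 0 0 0 0" --pt "0 0 0 0 0 0"

```text
time: 3.88
tool_pos: [0.5768, 0.2508, 0.031]
ee_rot: [-3.142, 0.001, 0.434]
wrist_force: [0.4, -0.0, 0.5]
width: 0.0641
finger_force: 0.0
```

send_rows --pt "0 0 0 0 0 0" --pt "0 0 0 0 0 0" --pt "0 0 0 0 0 0" --pt "0 0 0 0 0 0" --pt "0 0 0 0 0 0" --pt "0 0 0 0 0 0" --pt "0 0 0 0 0 0" --pt "0 0 0 0 0 0" --grip 20

```text
time: 4.55
tool_pos: [0.5772, 0.2509, 0.0315]
ee_rot: [3.142, 0.0, 0.434]
wrist_force: [0.1, 0.4, 0.2]
width: 0.0202
finger_force: 0.0
```

The fingers closed on nothing — look.

Run:
```python
from h import *
w,m=snap('wrist','w3.png');s,sm=snap('scene','scene3.png')
p=sensors.get_obs()['tool_pos'];print(p,proj(m,p),proj(m,[p[0],p[1],.036]))
cv2.imwrite('pics/v3.png',np.vstack([cv2.resize(w,(480,300)),cv2.resize(s[120:260,180:404],(480,300),interpolation=2)])[:,:,::-1])
```

```text
[0.57719751 0.25092121 0.03152967] [320.06982285 235.48672836] [320.11157271 237.95197712]
```

View pics/v3.png

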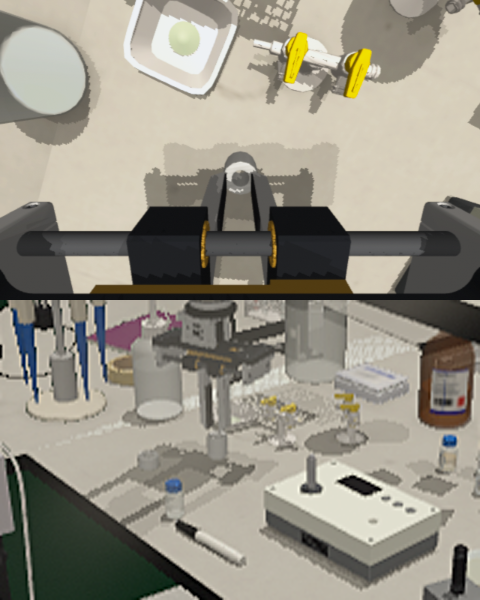

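Run:
```python
from h import *
w=np.load('pics/w3.npy');s=np.load('pics/scene3.npy');m=dict(np.load('pics/w3.npz'))
for z in (.0065,.0315,.036,.06):print(z,[proj(m,np.array([.5772+.42*k,.2509-.907*k,z])).round(1).tolist() for k in (-.016,-.01,0,.01,.016)])
cv2.imwrite('pics/z4.png',np.hstack([cv2.resize(w[190:300,265:375],(400,400),interpolation=2),cv2.resize(s[145:215,246:316],(400,400),interpolation=2)])[:,:,::-1])
```

```text
0.0065 [[298.8, 223.4], [306.7, 223.4], [319.9, 223.4], [333.1, 223.4], [341.0, 223.4]]
0.0315 [[296.5, 235.5], [305.4, 235.5], [320.1, 235.5], [334.8, 235.5], [343.7, 235.5]]
0.036 [[296.1, 238.0], [305.1, 238.0], [320.1, 238.0], [335.2, 238.0], [344.2, 238.0]]
0.06 [[293.2, 253.2], [303.4, 253.2], [320.4, 253.2], [337.4, 253.2], [347.6, 253.2]]
```

View pics/z4.png

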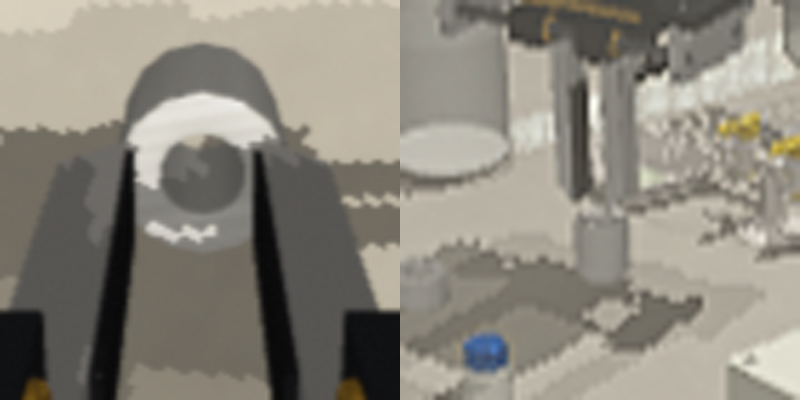

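Zoom: the sleeve stands untouched with the closed fingers ending just above its top, so the tips are higher than the reported TCP implies. Check against the fixed cameras.

Run:
```python
from h import *
m=dict(np.load('pics/w3.npz'));s=dict(np.load('pics/scene3.npz'));s0=np.load('pics/scene0.npz');d=np.load('pics/side0.npz')
p=np.array([.5772,.2509,0])
C=-m['R'].T@m['t'];print('camC',C)
for z in (0,.0065,.036,.045,.06):print(z,'scene',proj(s,p+[0,0,z]).round(1))
def tri(a,b):
    A=[];y=[]
    for mm,u,v in (a,b):
        c,r=ray(mm,u,v);r/=np.linalg.norm(r);Q=np.eye(3)-np.outer(r,r);A.append(Q);y.append(Q@c)
    return np.linalg.lstsq(np.vstack(A),np.hstack(y),rcond=None)[0]
print('short top tri',tri((s,249,191),(d,265.2,308.5)))
# scene3 column profile near fingers/sleeve
im=np.load('pics/scene3.npy');print([im[r,281].tolist() for r in range(172,198,2)])
# wrist at current time
print(sensors.get_obs()['joint_positions'],optics.camera_model('wrist')['t'])
```

```text
camC [0.64561601 0.28407988 0.22601299]
0 scene [280.9 192. ]
0.0065 scene [280.8 190.2]
0.036 scene [280.5 182.2]
0.045 scene [280.4 179.7]
0.06 scene [280.2 175.5]
short top tri [0.47128378 0.27761995 0.0210551 ]
[[148, 144, 134], [194, 188, 177], [176, 169, 158], [129, 125, 114], [135, 130, 119], [162, 159, 151], [138, 135, 128], [147, 144, 136], [147, 144, 135], [147, 144, 136], [147, 144, 136], [133, 130, 120], [113, 109, 99]]
[ 3.20087733e-01  3.39919873e-01  1.39234981e+00 -1.07627985e-04
  1.40926160e+00  1.45709331e+00] [-0.01322731  0.6227417   0.40076044]
```

Bench height is confirmed (short sleeve top triangulates to 21 mm), and in both views the fingertips really are at z≈40 mm. I'll reopen, lower further in small steps watching the force, and grip again.

send_rows --pt "0 0 0 0 0 0" --pt "0 0 0 0 0 0" --pt "0 0 0 0 0 0" --pt "0 0 0 0 0 0" --pt "0 0 0 0 0 0" --grip 64

```text
time: 5.07
tool_pos: [0.5772, 0.2509, 0.0315]
ee_rot: [3.141, 0.0, 0.434]
wrist_force: [0.3, 0.3, 0.1]
width: 0.0499
finger_force: 0.0
```

send_rows --pt "0 0 -3 0 0 0" --pt "0 0 -3 0 0 0" --pt "0 0 -2 0 0 0" --pt "0 0 -2 0 0 0" --pt "0 0 0 0 0 0" --pt "0 0 0 0 0 0"

```text
time: 5.57
tool_pos: [0.577, 0.2509, 0.0211]
ee_rot: [3.142, 0.001, 0.434]
wrist_force: [-0.1, 0.0, -0.5]
width: 0.0641
finger_force: 0.0
```

No contact, confirming it. Continue down.

send_rows --pt "0 0 -4 0 0 0" --pt "0 0 -4 0 0 0" --pt "0 0 -2 0 0 0" --pt "0 0 0 0 0 0" --pt "0 0 0 0 0 0"

```text
time: 5.98
tool_pos: [0.5769, 0.2508, 0.0111]
ee_rot: [3.142, 0.001, 0.434]
wrist_force: [0.3, -0.0, 0.3]
width: 0.0642
finger_force: 0.0
```

Run:
```python
from h import *
w,m=snap('wrist','w4.png');s,sm=snap('scene','scene4.png')
o=sensors.get_obs();print(o['tool_pos'],o['wrist_force'])
# dark finger pads/sleeve in scene: difference to scene1 (no fingers there)
a=np.load('pics/scene1.npy').astype(int);d=(np.abs(s.astype(int)-a).sum(2)>90)
# lowest changed rows around sleeve columns: print mask coarse
for r in range(165,204,2): print(r,''.join('#' if x else '.' for x in d[r,255:310]))
```

```text
[0.577253   0.25095394 0.01158732] [0.13005994 0.1477137  0.18448754]
165 .............######.............######.##..............
167 .............######...............####.................
169 ............#######.............#..###.................
171 .............######................###.................
173 .............######.............#...##.................
175 .............######.............######.................
177 ..............#####..............####..................
179 .............######....................................
181 ..............######.............#.....................
183 ...............###....###...##..######.................
185 .................................#####.................
187 .######..........................##....................
189 ###############........................................
191 ###################....................................
193 ####################...................................
195 ###########################..#########.................
197 #########################...#################..........
199 ############################################...........
201 ##############################.###########.............
203 #####...################....###########................
```

Run:
```python
from h import *
s=dict(np.load('pics/scene4.npz'));p=np.array([.5772,.2509,0]);t=np.array([.42,-.907,0])
for z in (0,.01,.02,.03): print(z,[proj(s,p+t*k+[0,0,z]).round(1).tolist() for k in (-.044,-.032,.032,.044)])
```

```text
0 [[270.0, 189.2], [272.9, 189.9], [288.9, 194.1], [292.0, 194.9]]
0.01 [[269.9, 186.5], [272.8, 187.2], [288.8, 191.4], [291.9, 192.2]]
0.02 [[269.7, 183.8], [272.7, 184.5], [288.7, 188.6], [291.8, 189.4]]
0.03 [[269.6, 181.1], [272.5, 181.8], [288.6, 185.9], [291.7, 186.7]]
```

Tips are at z≈22 mm with TCP 11 mm: a tip sits ~11 mm above the reported TCP. Lower 13 mm more and grip.

send_rows --pt "0 0 -4 0 0 0" --pt "0 0 -4 0 0 0" --pt "0 0 -3 0 0 0" --pt "0 0 -2 0 0 0" --pt "0 0 0 0 0 0"

```text
time: 6.5
tool_pos: [0.5765, 0.2507, -0.0025]
ee_rot: [-3.142, 0.002, 0.434]
wrist_force: [-0.1, 0.6, -0.2]
width: 0.0636
finger_force: 0.0
```

send_rows --pt "0 0 0 0 0 0" --pt "0 0 0 0 0 0" --pt "0 0 0 0 0 0" --pt "0 0 0 0 0 0" --pt "0 0 0 0 0 0" --pt "0 0 0 0 0 0" --pt "0 0 0 0 0 0" --pt "0 0 0 0 0 0" --grip 20

```text
time: 7.17
tool_pos: [0.5773, 0.2509, -0.0013]
ee_rot: [3.141, -0.0, 0.434]
wrist_force: [0.6, 0.1, 1.2]
width: 0.0322
finger_force: 30.0
```

Gripped (32 mm, 30 N). Lift and move so the spindle lies ahead of the tool in the wrist view.

send_rows --pt "0 0 15 0 0 0" --pt "0 0 30 0 0 0" --pt "0 0 40 0 0 0" --pt "0 0 40 0 0 0" --pt "-5 -20 35 0 0 0" --pt "-10 -35 15 0 0 0" --pt "-10 -38 5 0 0 0" --pt "-10 -38 0 0 0 0"

```text
time: 7.83
tool_pos: [0.5429, 0.1193, 0.1815]
ee_rot: [3.14, -0.005, 0.436]
wrist_force: [0.9, -0.3, -0.1]
width: 0.0321
finger_force: 30.0
```

send_rows --pt "-10 -38 0 0 0 0" --pt "-10 -38 0 0 0 0" --pt "-10 -38 0 0 0 0" --pt "-10 -30 0 0 0 0" --pt "-7 -15 0 0 0 0" --pt "0 0 0 0 0 0" --pt "0 0 0 0 0 0" --pt "0 0 0 0 0 0"

```text
time: 8.5
tool_pos: [0.4954, -0.0384, 0.1785]
ee_rot: [-3.141, -0.001, 0.434]
wrist_force: [-0.1, -0.3, 0.3]
width: 0.0323
finger_force: 30.0
```

send_rows --pt "0 0 0 0 0 0" --pt "0 0 0 0 0 0" --pt "0 0 0 0 0 0" --pt "0 0 0 0 0 0"

```text
time: 8.83
tool_pos: [0.4954, -0.0383, 0.1784]
ee_rot: [-3.142, 0.0, 0.435]
wrist_force: [-0.6, -0.2, -0.4]
width: 0.0322
finger_force: 30.0
```

Run:
```python
from h import *
w,m=snap('wrist','w5.png');s,sm=snap('scene','scene5.png');d,dm=snap('side','side5.png')
o=sensors.get_obs();p=o['tool_pos'];print(o['time'],p,o['width'],o['finger_force'],m['R'])
print('pred spindle base/top',proj(m,[.558,-.011,.064]),proj(m,[.558,-.011,.112]),'hole',proj(m,[.578,-.128,.06]),'sleeve top',proj(m,p+[0,0,.0375]))
g=cv2.cvtColor(w,cv2.COLOR_RGB2GRAY);u,v=proj(m,[.558,-.011,.08]).astype(int)
cv2.imwrite('pics/z5.png',np.vstack([cv2.resize(w,(480,300)),cv2.resize(w[v-40:v+60,u-80:u+80],(480,300),interpolation=2)])[:,:,::-1]);print(u,v)
```

```text
8.9833 [ 0.49525151 -0.03873226  0.17846646] 0.03240822210397455 30.0000287219882 [[ 0.42132987 -0.90690688 -0.00102549]
 [-0.87588897 -0.40721228  0.25883716]
 [-0.23515879 -0.10815761 -0.96592043]]
pred spindle base/top [321.1109141  127.58664588] [321.64788859 129.07695189] hole [433.2401195 158.8906243] sleeve top [320.99404236 260.54784763]
321 128
```

View pics/z5.png

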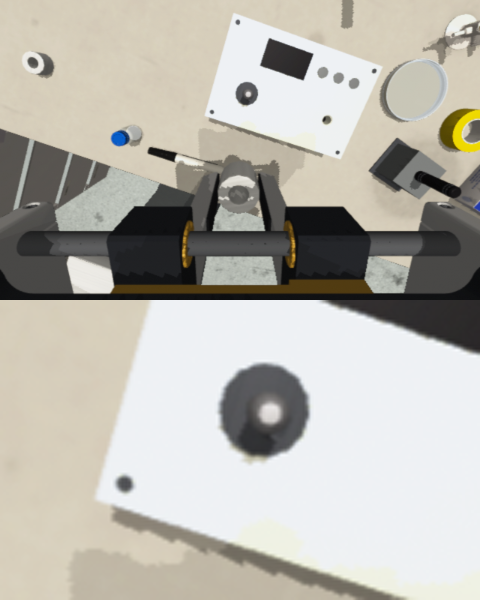

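Picture: spindle tip ≈(331,125), flange centre ≈(329,125), hole ≈(435,159), stylus ≈(560–610,235–255), the held sleeve's bore ≈(320,257); short sleeve still at its place. Measuring these.

```bash
cat > meas.py <<'E'
from h import *
def ell(w,box,cond):
    x0,y0,x1,y1=box;mask=cond(w[y0:y1,x0:x1].astype(int)).astype(np.uint8)
    cs,_=cv2.findContours(mask,cv2.RETR_EXTERNAL,cv2.CHAIN_APPROX_NONE);k=max(cs,key=cv2.contourArea)
    M=cv2.moments(cv2.convexHull(k));e=cv2.fitEllipse(cv2.convexHull(k))
    return np.array([M['m10']/M['m00'],M['m01']/M['m00']])+[x0,y0],e[1]
E
python3 - <<'E'
from meas import *
m=dict(np.load('pics/w5.npz'));w=np.load('pics/w5.npy')
c,s=ell(w,(305,103,352,148),lambda c:c.sum(2)<500);print('flange',c,s,onz(m,*c,.064))
c,s=ell(w,(322,116,340,134),lambda c:c.sum(2)>450);print('tip',c,s,onz(m,*c,.112))
c,s=ell(w,(424,148,447,170),lambda c:c.sum(2)<500);print('hole',c,s,onz(m,*c,.06))
b=w.astype(int);mask=((b[...,0]-b[...,2]<8)&(b.sum(2)>640)).astype(np.uint8)
cs,_=cv2.findContours(mask,cv2.RETR_EXTERNAL,cv2.CHAIN_APPROX_SIMPLE)
k=max(cs,key=cv2.contourArea);r=cv2.minAreaRect(np.array([onz(m,*q,.06)[:2] for q in cv2.convexHull(k)[:,0]],np.float32));print('drive rect',r,cv2.boxPoints(r))
# held sleeve bore: dark inside
for thr in (300,360,420):
    n,l,st,ce=cv2.connectedComponentsWithStats((b[235:285,295:345].sum(2)<thr).astype(np.uint8))
    print(thr,[(st[i].tolist(),(ce[i]+[295,235]).round(1).tolist()) for i in range(1,n) if st[i,4]>60])
for r in range(238,282,2): print(r,' '.join('%3d'%(x//3) for x in b[r,298:344:2].sum(1)))
# stylus black handle in wrist
n,l,st,ce=cv2.connectedComponentsWithStats((b[205:280,530:640].sum(2)<110).astype(np.uint8))
print('sty',[(st[i].tolist(),(ce[i]+[530,205]).round(1).tolist()) for i in range(1,n) if st[i,4]>60])
# fixed cameras: spindle
E
```

```text
flange [328.55649123 124.47906433] (29.489179611206055, 31.3406925201416) [ 0.56375212 -0.01635782  0.064     ]
tip [330.54460094 125.14553991] (7.1012163162231445, 7.428030014038086) [ 0.56397014 -0.01633268  0.112     ]
hole [435.28368794 159.49113475] (10.777521133422852, 11.883143424987793) [ 0.57834913 -0.13020314  0.06      ]
drive rect ((0.590582549571991, -0.06866037100553513), (0.13071627914905548, 0.20112648606300354), 7.041229724884033) [[ 0.51338995  0.02313261]
 [ 0.5380447  -0.17647703]
 [ 0.66777515 -0.16045335]
 [ 0.6431204   0.03915629]]
300 [([10, 13, 27, 24, 412], [318.3, 259.6])]
360 [([37, 0, 13, 19, 103], [340.5, 240.6]), ([9, 13, 29, 25, 583], [317.9, 259.5]), ([34, 41, 16, 9, 92], [337.6, 280.7])]
420 [([0, 0, 50, 50, 1673], [321.7, 263.9])]
238 102  99 135 200 215 219 219 219 220 222 222 224 224 226 227 228 229 210 135 108 106  92  96
240 107 167 217 221 222 222 223 223 224 222 221 221 220 219 219 217 217 219 215 145 105  93  82
242 178 221 224 223 222 221 219 217 216 213 212 212 212 213 214 215 216 218 220 218 184 108  81
244 217 218 217 216 214 212 211 211 
[... 1133 characters left out ...]
29 125 101  88  89  91  93  94  92  92  91  91 106 125 132 128 129 129 129 131
270 126 125 126 126 126 126 110  95  93  93  93  94  94  99 117 132 132 132 131 131 130 129 145
272 125 125 126 127 128 129 132 129 122 114 108 116 125 133 134 132 131 129 128 127 126 129 173
274 126 128 129 130 132 132 133 134 135 136 135 133 131 129 128 126 126 125 125 125 124 153 179
276 133 129 130 130 130 129 129 127 127 127 127 126 126 126 126 126 125 126 126 124 118 118 168
278 180 140 127 124 124 126 126 126 126 127 127 128 127 128 128 128 127 127 124 111 107 106 107
280 175 177 171 117 124 126 127 128 129 128 129 128 129 128 127 126 125 118 108 106 105 106 105
sty [([23, 23, 61, 36, 887], [583.7, 245.7])]
```

Spindle tip and flange agree at (563.8, −16.3) mm, hole (578.3, −130.3), and both match the drive's rectangle (yaw 7.0°). One cross-check of the spindle from the fixed cameras, and the held sleeve's offset.

Run:
```python
from meas import *
m=dict(np.load('pics/w5.npz'));p=np.array([.49525,-.0385,.1784])
print('sleeve rel tcp',(onz(m,318.3,259.3,p[2]+.0375)-p)*1000)
s=dict(np.load('pics/scene4.npz'));d=dict(np.load('pics/side0.npz'))
X=np.array([.5638,-.0163,0])
for n,mm,f in (('scene',s,'scene4'),('side',d,'side0')):
    im=np.load(f'pics/{f}.npy').astype(int)
    for z in (.07,.08,.09,.1,.108):
        u,v=proj(mm,X+[0,0,z]);r=int(round(v));c0=int(u)-9
        print(n,z,u.round(1),v.round(1),(im[r,c0:c0+19].sum(1)//3).tolist(),c0)
```

```text
sleeve rel tcp [2.71984264e-02 1.44340633e+00 3.75000000e+01]
scene 0.07 324.5 204.6 [219, 218, 219, 219, 223, 219, 209, 148, 124, 109, 113, 102, 111, 180, 214, 226, 221, 219, 218] 315
scene 0.08 324.5 201.5 [176, 182, 186, 197, 209, 223, 225, 236, 133, 103, 110, 95, 163, 228, 221, 219, 218, 219, 218] 315
scene 0.09 324.5 198.3 [180, 180, 180, 180, 180, 179, 181, 189, 114, 104, 111, 99, 160, 231, 223, 220, 219, 219, 219] 315
scene 0.1 324.5 195.2 [181, 180, 181, 180, 180, 181, 183, 192, 115, 103, 112, 102, 143, 186, 181, 177, 187, 192, 207] 315
scene 0.108 324.6 192.6 [180, 180, 180, 180, 180, 180, 182, 187, 147, 111, 123, 124, 173, 185, 185, 185, 187, 187, 186] 315
side 0.07 303.6 197.5 [199, 198, 199, 198, 194, 155, 73, 64, 68, 79, 76, 73, 66, 51, 60, 73, 146, 198, 198] 294
side 0.08 303.4 194.6 [198, 199, 200, 198, 200, 198, 200, 192, 151, 79, 79, 74, 87, 145, 199, 199, 198, 199, 199] 294
side 0.09 303.3 191.7 [47, 123, 193, 197, 199, 198, 198, 186, 123, 80, 75, 74, 98, 168, 199, 198, 199, 199, 200] 294
side 0.1 303.2 188.8 [22, 24, 28, 100, 191, 198, 199, 189, 127, 81, 78, 76, 114, 199, 199, 199, 198, 199, 198] 294
side 0.108 303.1 186.4 [24, 17, 21, 23, 20, 73, 157, 194, 161, 104, 103, 104, 155, 199, 198, 200, 198, 199, 199] 294
```

All estimates put the tool target near (564, −18.5) mm, well inside the tapered tip's capture. Move above, lower to just over the tip.

send_rows --pt "23 7 0 0 0 0" --pt "23 7 0 0 0 0" --pt "23 6 0 0 0 0" --pt "0 0 -20 0 0 0" --pt "0 0 -20 0 0 0" --pt "0 0 -15 0 0 0" --pt "0 0 -5 0 0 0" --pt "0 0 0 0 0 0"

```text
time: 9.65
tool_pos: [0.563, -0.0188, 0.1165]
ee_rot: [-3.139, 0.003, 0.434]
wrist_force: [-0.1, -0.1, -0.6]
width: 0.032
finger_force: 30.0
```

send_rows --pt "0 0 0 0 0 0" --pt "0 0 0 0 0 0" --pt "0 0 0 0 0 0" --pt "0 0 0 0 0 0"

```text
time: 9.98
tool_pos: [0.5649, -0.0192, 0.1199]
ee_rot: [3.14, -0.002, 0.434]
wrist_force: [0.0, 0.0, 0.3]
width: 0.0318
finger_force: 30.0
```

send_rows --pt "0 0 -3 0 0 0" --pt "0 0 -3 0 0 0" --pt "0 0 -3 0 0 0" --pt "0 0 -2 0 0 0" --pt "0 0 0 0 0 0"

```text
time: 10.4
tool_pos: [0.5636, -0.019, 0.1065]
ee_rot: [-3.141, 0.001, 0.434]
wrist_force: [-0.3, -0.0, -0.4]
width: 0.0319
finger_force: 30.0
```

send_rows --pt "0 0 -2 0 0 0" --pt "0 0 -2 0 0 0" --pt "0 0 -2 0 0 0" --pt "0 0 -2 0 0 0" --pt "0 0 -2 0 0 0" --pt "0 0 0 0 0 0"

```text
time: 10.9
tool_pos: [0.5638, -0.019, 0.0969]
ee_rot: [-3.141, 0.001, 0.434]
wrist_force: [-0.6, 0.9, -0.1]
width: 0.0319
finger_force: 30.0
```

send_rows --pt "0 0 -5 0 0 0" --pt "0 0 -5 0 0 0" --pt "0 0 -5 0 0 0" --pt "0 0 -5 0 0 0" --pt "0 0 -5 0 0 0" --pt "0 0 -4 0 0 0" --pt "0 0 0 0 0 0" --pt "0 0 0 0 0 0"

```text
time: 11.57
tool_pos: [0.5639, -0.019, 0.068]
ee_rot: [-3.141, 0.001, 0.434]
wrist_force: [0.3, -0.2, -0.3]
width: 0.0324
finger_force: 30.0
```

send_rows --pt "0 0 -1 0 0 0" --pt "0 0 -1 0 0 0" --pt "0 0 -1 0 0 0" --pt "0 0 -1 0 0 0" --pt "0 0 0 0 0 0"

```text
time: 11.98
tool_pos: [0.5641, -0.0191, 0.0643]
ee_rot: [-3.142, 0.0, 0.434]
wrist_force: [0.1, 0.2, -1.5]
width: 0.032
finger_force: 30.0
```

send_rows --pt "0 0 -1 0 0 0" --pt "0 0 0 0 0 0" --pt "0 0 -1 0 0 0" --pt "0 0 0 0 0 0"

```text
time: 12.32
tool_pos: [0.5643, -0.0191, 0.0627]
ee_rot: [3.141, -0.0, 0.434]
wrist_force: [-0.5, -0.4, 0.9]
width: 0.0319
finger_force: 30.0
```

send_rows --pt "0 0 -0.5 0 0 0" --pt "0 0 0 0 0 0"

```text
time: 12.48
tool_pos: [0.5643, -0.0191, 0.0627]
ee_rot: [3.141, -0.001, 0.434]
wrist_force: [-1.8, -0.1, 3.1]
width: 0.0318
finger_force: 30.0
```

Contact with the flange at the expected height. Release, back up, and check.

send_rows --pt "0 0 0 0 0 0" --pt "0 0 0 0 0 0" --pt "0 0 0 0 0 0" --pt "0 0 0 0 0 0" --pt "0 0 0 0 0 0" --grip 60

```text
time: 12.9
tool_pos: [0.564, -0.0191, 0.0617]
ee_rot: [-3.141, 0.0, 0.434]
wrist_force: [1.0, -0.8, -0.1]
width: 0.0593
finger_force: 0.0
```

send_rows --pt "0 0 20 0 0 0" --pt "0 0 40 0 0 0" --pt "0 0 40 0 0 0" --pt "0 -30 20 0 0 0" --pt "0 -40 0 0 0 0" --pt "0 -40 0 0 0 0" --pt "-20 -35 0 0 0 0" --pt "-20 -35 0 0 0 0"

```text
time: 13.57
tool_pos: [0.5239, -0.2007, 0.1816]
ee_rot: [3.142, 0.0, 0.435]
wrist_force: [0.6, -0.6, 0.1]
width: 0.0598
finger_force: 0.0
```

send_rows --pt "-15 -30 0 0 0 0" --pt "-10 -20 0 0 0 0" --pt "0 0 0 0 0 0" --pt "0 0 0 0 0 0" --pt "0 0 0 0 0 0" --pt "0 0 0 0 0 0" --pt "0 0 0 0 0 0"

```text
time: 14.15
tool_pos: [0.4998, -0.2478, 0.182]
ee_rot: [-3.141, -0.0, 0.436]
wrist_force: [-0.2, -0.5, -0.1]
width: 0.0597
finger_force: 0.0
```

Run:
```python
from meas import *
w,m=snap('wrist','w6.png');s,sm=snap('scene','scene6.png');d,dm=snap('side','side6.png')
o=sensors.get_obs();print(o['time'],o['tool_pos'],o['ee_rot'],o['width'])
# sleeve on spindle in side view
for z in (.064,.1,.112): print(z,proj(dm,[.5638,-.018,z]),proj(m,[.5638,-.018,z]))
u,v=proj(dm,[.5638,-.018,.1]).astype(int)
for r in range(v-10,v+26,2): print(r,(d[r,u-14:u+16:2].astype(int).sum(1)//3).tolist())
# stylus black handle in wrist
b=w.astype(int)
n,l,st,ce=cv2.connectedComponentsWithStats((b[:230].sum(2)<130).astype(np.uint8))
print('sty',[(st[i].tolist(),ce[i].round(1).tolist()) for i in range(1,n) if st[i,4]>100])
print('pred sty top/low',proj(m,[.558,-.305,.11]),proj(m,[.558,-.305,.05]))
```

```text
14.3 [ 0.49964033 -0.24816265  0.18200176] [ 3.14158279e+00 -7.42227042e-05  4.35452493e-01] 0.05980262612422054
0.064 [304.00373797 198.84398096] [122.63860974  30.74508023]
0.1 [303.55139513 188.4428699 ] [95.09331273 18.23511039]
0.112 [303.39546625 184.85746224] [84.10198066 13.24328791]
178 [196, 197, 198, 198, 197, 135, 113, 194, 198, 197, 198, 197, 198, 198, 198]
180 [198, 144, 57, 90, 168, 198, 198, 197, 197, 197, 198, 198, 198, 197, 198]
182 [180, 23, 20, 21, 17, 36, 64, 167, 197, 198, 197, 196, 198, 198, 198]
184 [28, 25, 23, 20, 20, 22, 100, 182, 188, 198, 197, 196, 198, 198, 197]
186 [21, 24, 20, 20, 20, 67, 174, 104, 101, 178, 182, 197, 197, 198, 197]
188 [20, 21, 18, 26, 22, 176, 143, 80, 76, 118, 176, 198, 196, 197, 198]
190 [23, 21, 23, 20, 156, 143, 177, 137, 135, 174, 137, 197, 197, 196, 197]
192 [24, 21, 17, 124, 197, 99, 111, 136, 137, 104, 86, 197, 197, 197, 197]
194 [179, 59, 95, 197, 199, 113, 94, 99, 97, 95, 85, 197, 197, 197, 198]
196 [198, 198, 197, 198, 197, 115, 99, 97, 100, 93, 85, 172, 196, 198, 198]
198 [198, 197, 198, 197, 198, 134, 97, 96, 98, 94, 85,
[... 192 characters left out ...]
97, 197, 198, 197, 189, 177, 128, 131, 194, 197, 197, 197]
206 [198, 197, 197, 196, 197, 198, 198, 196, 198, 197, 198, 197, 198, 197, 198]
208 [142, 182, 197, 198, 197, 197, 197, 198, 198, 197, 196, 197, 197, 197, 182]
210 [111, 110, 111, 127, 184, 197, 198, 196, 198, 199, 197, 198, 197, 193, 93]
212 [112, 111, 110, 110, 111, 115, 125, 179, 197, 198, 192, 85, 197, 123, 91]
sty [([173, 0, 28, 9, 136], [190.5, 2.6]), ([601, 0, 39, 19, 376], [626.2, 5.8]), ([26, 126, 40, 19, 363], [45.5, 133.9]), ([611, 150, 29, 49, 763], [629.2, 181.3]), ([385, 152, 31, 23, 442], [400.2, 163.0]), ([526, 190, 25, 27, 313], [536.7, 199.9])]
pred sty top/low [406.32874847 175.23208369] [390.73069952 165.37962525]
```

Side profile: sleeve body rows 190–201 with the dark flange edge right below and the spindle tip protruding: it is seated. Now locate the stylus.

Run:
```python
from meas import *
m=dict(np.load('pics/w6.npz'));w=np.load('pics/w6.npy').astype(int)
M=(w[140:185,375:425].sum(2)<130);ys,xs=np.nonzero(M);print(len(xs))
for r in range(148,180,2): print(r,''.join('#' if x else '.' for x in M[r-140]))
for z in (.08,.083): print(onz(m,400.2,163,z))
# from side & scene
for n in ('side6','scene6'):
    mm=dict(np.load(f'pics/{n}.npz'));im=np.load(f'pics/{n}.npy').astype(int)
    X=onz(m,400.2,163,.082);u,v=proj(mm,[X[0],X[1],.082]).astype(int);c=im[v-22:v+22,u-22:u+22].sum(2)<110
    k,l,st,ce=cv2.connectedComponentsWithStats(c.astype(np.uint8));i=1+st[1:,4].argmax();print(n,st[i],ce[i]+[u-22,v-22],proj(mm,[X[0],X[1],.082]),onz(mm,*(ce[i]+[u-22,v-22]),.082))
```

```text
448
148 ..................................................
150 ..................................................
152 ...............##.................................
154 ............#############.........................
156 ...........##################.....................
158 ...........#########################..............
160 ..........############################............
162 ...........#############################..........
164 .............###########################..........
166 ...............##########################.........
168 ..................######################..........
170 .......................################...........
172 .........................############.............
174 ..............................####................
176 ..................................................
178 ..................................................
[ 0.56485464 -0.30390931  0.08      ]
[ 0.56488832 -0.30300514  0.083     ]
side6 [21 15  5 18 70] [354.         143.58571429] [353.77699018 142.82952618] [ 0.56228277 -0.29983022  0.082     ]
scene6 [ 19  13   8  23 116] [393.79310345 245.94827586] [393.65263631 244.38334267] [ 0.56027364 -0.30880074  0.082     ]
```

Three views agree: stylus at (564.8, −303.5). Apply the ~2 mm tool offset seen with the sleeve; move above and down.

send_rows --pt "22 -19 0 0 0 0" --pt "22 -19 0 0 0 0" --pt "21 -19 0 0 0 0" --pt "0 0 -15 0 0 0" --pt "0 0 -30 0 0 0" --pt "0 0 -15 0 0 0" --pt "0 0 0 0 0 0" --pt "0 0 0 0 0 0" --grip 50

```text
time: 14.97
tool_pos: [0.5638, -0.3053, 0.1208]
ee_rot: [-3.139, 0.001, 0.434]
wrist_force: [0.1, 0.3, 0.2]
width: 0.0499
finger_force: 0.0
```

send_rows --pt "0 0 0 0 0 0" --pt "0 0 0 0 0 0" --pt "0 0 0 0 0 0"

```text
time: 15.22
tool_pos: [0.5651, -0.3065, 0.1243]
ee_rot: [3.138, -0.002, 0.434]
wrist_force: [0.2, -0.1, 0.4]
width: 0.05
finger_force: 0.0
```

Run:
```python
from meas import *
w,m=snap('wrist','w7.png');o=sensors.get_obs();p=o['tool_pos'];print(o['time'],p,o['width'])
print('pred axis z=.11',proj(m,[p[0],p[1],.11]),'z=.05',proj(m,[p[0],p[1],.05]),'sty',proj(m,[.5648,-.3035,.11]))
M=(w.astype(int).sum(2)<130)
for r in range(180,262,3): print(r,''.join('#' if x else '.' for x in M[r,270:372]))
```

```text
15.2667 [ 0.56493961 -0.30647839  0.12399042] 0.04999040213115002
pred axis z=.11 [319.70998776 228.46158273] z=.05 [319.16421469 205.9757264 ] sty [315.89193161 226.99569214]
180 ......................................................................................................
183 ......................................................................................................
186 ......................................................................................................
189 ......................................................................................................
192 ......................................................................................................
195 ......................................................................................................
198 .........................................####.####....................................................
201 .......................................#############..................................................
204 .....................................################...........
[... 1371 characters left out ...]
.............................................######.......
246 ########................................................................................########......
249 ########................................................................................##########....
252 ########................................................................................###########...
255 ########................................................................................############..
258 #######..................................................................................############.
261 #######...................................................................................############
```

Relative to the finger gap (centre ≈318) the stylus (≈314.6) is ~3 mm to the left; correct and descend.

send_rows --pt "0.5 3 -10 0 0 0" --pt "0 0 -20 0 0 0" --pt "0 0 -20 0 0 0" --pt "0 0 -15 0 0 0" --pt "0 0 -9 0 0 0" --pt "0 0 -3 0 0 0" --pt "0 0 0 0 0 0" --pt "0 0 0 0 0 0"

```text
time: 15.93
tool_pos: [0.5652, -0.3033, 0.0458]
ee_rot: [3.14, -0.001, 0.434]
wrist_force: [0.1, -0.2, 0.3]
width: 0.0499
finger_force: 0.0
```

send_rows --pt "0 0 0 0 0 0" --pt "0 0 0 0 0 0" --pt "0 0 0 0 0 0" --pt "0 0 0 0 0 0" --pt "0 0 0 0 0 0" --pt "0 0 0 0 0 0" --pt "0 0 0 0 0 0" --pt "0 0 0 0 0 0" --grip 5

```text
time: 16.6
tool_pos: [0.5648, -0.3032, 0.0452]
ee_rot: [3.141, -0.0, 0.434]
wrist_force: [0.1, 0.9, 0.5]
width: 0.0156
finger_force: 30.0
```

Stylus gripped (15.6 mm, 30 N). Lift out and go above the hole.

send_rows --pt "0 0 10 0 0 0" --pt "0 0 25 0 0 0" --pt "0 0 35 0 0 0" --pt "0 0 20 0 0 0" --pt "1 20 0 0 0 0" --pt "2 33 0 0 0 0" --pt "3 35 0 0 0 0" --pt "3 35 0 0 0 0"

```text
time: 17.27
tool_pos: [0.5736, -0.1792, 0.1359]
ee_rot: [3.141, -0.001, 0.432]
wrist_force: [0.9, 0.0, -0.2]
width: 0.0154
finger_force: 30.0
```

send_rows --pt "3 32 0 0 0 0" --pt "2 18 -5 0 0 0" --pt "0 0 -10 0 0 0" --pt "0 0 -5 0 0 0" --pt "0 0 0 0 0 0" --pt "0 0 0 0 0 0" --pt "0 0 0 0 0 0" --pt "0 0 0 0 0 0"

```text
time: 17.93
tool_pos: [0.5788, -0.1313, 0.1154]
ee_rot: [3.141, -0.0, 0.432]
wrist_force: [0.3, 0.3, 0.1]
width: 0.015
finger_force: 30.0
```

Run:
```python
from meas import *
w,m=snap('wrist','w8.png');s,sm=snap('scene','scene8.png');d,dm=snap('side','side8.png')
o=sensors.get_obs();p=o['tool_pos'];print(o['time'],p,o['ee_rot'],o['width'],o['finger_force'])
H=[.5783,-.1305,.06]
for n,mm,f,ref in (('scene',sm,s,'scene6'),('side',dm,d,'side6')):
    im=f.astype(int);hu=proj(mm,H);print(n,'hole',hu,'tip',proj(mm,[p[0],p[1],p[2]-.04]),'rodtop',proj(mm,[p[0],p[1],p[2]+.005]))
    r=np.load(f'pics/{ref}.npy').astype(int);u,v=hu.astype(int)
    print('ref hole');[print(y,(r[y,u-8:u+9].sum(1)//3).tolist()) for y in range(v-3,v+4)]
    print('now');[print(y,(im[y,u-8:u+9].sum(1)//3).tolist()) for y in range(v-24,v+6,2)]
M=(w.astype(int).sum(2)<130)
print('axis pred top',proj(m,[p[0],p[1],p[2]+.065]))
for r in range(225,330,4): print(r,''.join('#' if x else '.' for x in M[r,270:372]))
```

```text
18.0833 [ 0.57882194 -0.13077249  0.11536455] [ 3.14106005e+00 -4.09843821e-04  4.32887957e-01] 0.01539936029814851 29.99994297745161
scene hole [353.30508437 222.19855547] tip [353.69529608 217.23557503] rodtop [354.2254498  202.43603939]
ref hole
219 [223, 223, 223, 223, 223, 223, 223, 223, 223, 223, 223, 223, 223, 223, 223, 223, 222]
220 [223, 223, 223, 223, 223, 223, 223, 224, 225, 225, 224, 224, 223, 223, 223, 223, 223]
221 [223, 223, 223, 223, 223, 223, 223, 224, 219, 216, 221, 223, 224, 223, 223, 223, 223]
222 [223, 223, 223, 223, 223, 224, 219, 196, 185, 173, 189, 212, 224, 223, 222, 223, 222]
223 [223, 223, 223, 223, 223, 224, 219, 168, 154, 154, 152, 210, 224, 223, 223, 223, 223]
224 [223, 223, 223, 223, 223, 223, 226, 217, 198, 198, 203, 227, 224, 223, 223, 223, 223]
225 [223, 223, 222, 223, 223, 223, 224, 226, 227, 227, 226, 224, 223, 223, 223, 223, 222]
now
198 [197, 189, 191, 140, 135, 78, 15, 20, 19, 19, 10, 82, 143, 133, 133, 125, 142]
200 [235, 234, 226, 215, 188, 129, 90, 28, 35, 36, 29, 81, 143, 135, 132, 129, 124]
202 [0, 126, 223, 217, 229, 248, 221, 22, 12, 29, 
[... 5352 characters left out ...]
......................#####...............################
309 ##########.....###################################################################.....###############
313 #########.....................................................................####.....###############
317 #########......#........................................................................##############
321 ########.................................................................................#############
325 ########.................................................................................#############
329 ########.................................................................................#############
```

Rod tip is within ~1 mm of the hole in both fixed views; shift −1 mm in x and lower into the hole.

send_rows --pt "-1 0 -5 0 0 0" --pt "0 0 -5 0 0 0" --pt "0 0 -5 0 0 0" --pt "0 0 -4 0 0 0" --pt "0 0 -2 0 0 0" --pt "0 0 0 0 0 0" --pt "0 0 0 0 0 0"

```text
time: 18.67
tool_pos: [0.5776, -0.13, 0.0937]
ee_rot: [-3.141, 0.0, 0.434]
wrist_force: [0.5, 0.8, -0.5]
width: 0.0155
finger_force: 30.0
```

send_rows --pt "0 0 -3 0 0 0" --pt "0 0 -3 0 0 0" --pt "0 0 -2 0 0 0" --pt "0 0 0 0 0 0" --pt "0 0 0 0 0 0"

```text
time: 19.08
tool_pos: [0.5775, -0.13, 0.0858]
ee_rot: [-3.141, 0.0, 0.434]
wrist_force: [0.4, 0.4, -0.2]
width: 0.0156
finger_force: 30.0
```

The tip is inside the hole, no contact. Now press.

send_rows --pt "0 0 -2 0 0 0" --pt "0 0 -1 0 0 0" --pt "0 0 -1 0 0 0" --pt "0 0 -1 0 0 0" --pt "0 0 0 0 0 0" --pt "0 0 0 0 0 0"

```text
time: 19.58
tool_pos: [0.5778, -0.1301, 0.0815]
ee_rot: [3.141, -0.0, 0.434]
wrist_force: [-1.0, -0.3, 1.4]
width: 0.0156
finger_force: 30.0
```

send_rows --pt "0 0 -1 0 0 0" --pt "0 0 -1 0 0 0" --pt "0 0 0 0 0 0" --pt "0 0 0 0 0 0"

```text
time: 19.92
tool_pos: [0.5778, -0.1301, 0.0792]
ee_rot: [3.141, -0.0, 0.434]
wrist_force: [-1.3, -0.1, 2.8]
width: 0.0152
finger_force: 30.0
```

send_rows --pt "0 0 -1 0 0 0" --pt "0 0 0 0 0 0" --pt "0 0 0 0 0 0"

```text
time: 20.17
tool_pos: [0.5778, -0.1301, 0.0782]
ee_rot: [3.141, -0.0, 0.434]
wrist_force: [-0.8, 1.1, 3.4]
width: 0.0159
finger_force: 30.0
```

send_rows --pt "0 0 -1 0 0 0" --pt "0 0 0 0 0 0" --pt "0 0 0 0 0 0"

```text
time: 20.42
tool_pos: [0.5778, -0.1301, 0.0772]
ee_rot: [3.141, -0.0, 0.434]
wrist_force: [-0.6, 0.4, 3.6]
width: 0.0157
finger_force: 30.0
```

Spring curve as expected (2 → 3.6 N); continue to the stop.

send_rows --pt "0 0 -1 0 0 0" --pt "0 0 0 0 0 0" --pt "0 0 0 0 0 0"

```text
time: 20.67
tool_pos: [0.5779, -0.1301, 0.0767]
ee_rot: [3.141, -0.001, 0.434]
wrist_force: [-1.5, 0.1, 5.8]
width: 0.0159
finger_force: 30.0
```

send_rows --pt "0 0 -0.5 0 0 0" --pt "0 0 0 0 0 0" --pt "0 0 0 0 0 0"

```text
time: 20.92
tool_pos: [0.5779, -0.1301, 0.0766]
ee_rot: [3.141, -0.001, 0.434]
wrist_force: [-2.4, 0.3, 6.9]
width: 0.0159
finger_force: 30.0
```

send_rows --pt "0 0 -0.5 0 0 0" --pt "0 0 0 0 0 0" --pt "0 0 0 0 0 0"

```text
time: 21.17
tool_pos: [0.578, -0.1302, 0.0766]
ee_rot: [3.141, -0.001, 0.434]
wrist_force: [-3.0, 0.5, 8.2]
width: 0.0155
finger_force: 30.0
```

At the stop: travel ≈5 mm, height stalled, force 8 N. Hold briefly, verify stability and the sleeves, then hand in.

send_rows --pt "0 0 -0.5 0 0 0" --pt "0 0 0 0 0 0" --pt "0 0 0 0 0 0" --pt "0 0 0 0 0 0" --pt "0 0 0 0 0 0" --pt "0 0 0 0 0 0"

```text
time: 21.67
tool_pos: [0.578, -0.1302, 0.0765]
ee_rot: [3.14, -0.001, 0.434]
wrist_force: [-1.9, 1.1, 9.2]
width: 0.0156
finger_force: 30.0
```

Run:
```python
from h import *
d,_=snap('side','side9.png');r=np.load('pics/side6.npy').astype(int);r0=np.load('pics/side0.npy').astype(int)
print('sleeve change',np.abs(d[184:206,294:310].astype(int)-r[184:206,294:310]).mean(),'short change',np.abs(d[295:325,250:280].astype(int)-r0[295:325,250:280]).mean())
o=sensors.get_obs();print(o['time'],o['tool_pos'],o['wrist_force'],o['width'],o['finger_force'])
if o['wrist_force'][2]>6.5 and o['finger_force']>20: print(ticket.close_job())
```

```text
sleeve change 1.4602272727272727 short change 1.0251851851851852
21.7167 [ 0.57803397 -0.13015275  0.07643286] [-2.15347422  0.51747257  9.61302277] 0.015449280569795658 30.00430579588283
the job is handed in; nothing more can be done
None
```

The job is handed in at 21.7 s of the 51 s allowed: the tall sleeve is released and seated on the spindle's flange, the gripped stylus holds the reset button against its stop at about 9 N, and the short sleeve has not moved.

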